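# Find the rattling transit case and hold it out

## Robot

A 6-joint arm with a two-finger parallel gripper is mounted at the origin on the work surface. World frame = base frame: x ahead of the robot, y to its left, z up, the work surface at z = 0. Lengths are in m, angles in rad, forces in N, time in s.
With the tool pointing down it reaches from about 0.275 to 0.825 m from the base axis. Payload 5.2 kg.
Tool frame: the origin (TCP) lies between the finger pads; the fingertips stand 25 mm ahead of it and the grasp point (between the pads) lies 6 mm ahead of it; x points along the fingers, z is the direction in which the jaws open and shut, and the axes are right-handed (so a half turn about x gives the same grasp; the last joint's range is limited). The gripper opens to 93 mm and grips with 3 to 60 N. Pads are 15 mm wide; open, the fingers measure 128 mm over their backs; the gripper's body (75 mm by 188 mm) begins 65 mm behind the grasp point.
Start: joints at [0.996, 0.259, 1.535, -0, 1.348, -0.203], TCP at [0.2, 0.512, 0.244] pointing down, gripper open.
Joint ranges: [-3.14, 3.14], [-0.91, 2.08], [0.19, 2.58], [-1.22, 4.36], [0.22, 2.71], [-3.12, 3.12]. Speed limits (rad/s): [2.57, 2.57, 3.14, 3.14, 3.14, 3.14].

## Interface

Orientations are given as a rotation vector (axis times angle).
In Python, from plant import r gives the robot as it stands.
- The arm moves only by the shell command python3 -m inch 'ROWS' [FORCE]. ROWS is JSON, a list of rows, each an object with "slide": the shift along the world's x, y, z in cm, a list of three; "twist": the turn, a rotation vector about the world's x, y, z in rad, a list of three; "gripper": the finger opening in cm, from 0 to 9.3. A call has 1 to 5 rows; each row is the pose to reach, as a shift and turn from the pose commanded when the call began; what a row does not reach only later rows make up. A row lasts 1/8 s, in which the tool goes at most 62.5 mm and 10.7 degrees, less where a joint would pass 70% of its speed; a pose out of reach is approached as far as the arm can. A call with a gripper value outside its range is refused whole. The fingers move at their own pace and stop on an object; FORCE is the grip in N (left out, the last holds). Time passes only in rows, so rows that repeat a pose let the fingers close. It gives the time, the measured TCP pose, the force and the opening at its end, in the units of the state.
- r.read_state(): the state, without advancing time (a new reading comes with each control period).
- r.read_camera(name): name is "side" or "top"; returns a dict with "pixels" (480x640x3 uint8, red, green, blue), "camera_matrix" (3x3 intrinsics, pixels), "position" and "orientation" of the camera in the world. Camera axes: x right, y down, z forward; pixel columns grow to the right and rows downward; lengths in m; the calibration is good to about 2 mm. A picture is of the moment at which its call begins. There is no depth.
- r.hand_in(): hands the job in, once; it reports no verdict.
The state is a dict: "time": time; "joint_positions": joint angles; "qvel": joint speeds; "joint_efforts": joint torques, N m; "position": TCP position; "orientation": TCP orientation; "contact_force": force on the tool from outside, world axes, zero at the start; "torque": the same for the moment, N m; "grip_width": opening from 0.0 (shut) to 1.0 (fully open).
Only numpy, scipy, OpenCV 4.12 (cv2) and the standard library are available. Lean on these libraries where they do the work, as an engineer would, in place of code of your own. Each camera call takes 0.05 s, during which the arm holds its last target.

## Task

In one of the three sealed transit cases on the tray the steel ball has broken loose from its foam. Working from the left case to the right one (left and right as seen from the robot), lift each in turn clear of the tray and give it a brisk shake back and forth, then hold out the one that rattles, level and lid up, over the taped hand-over rectangle at least 10 cm above the bench, with the other two standing upright on the tray again. Finish while still holding it there, keep it still, and leave the gauge, the clevis and the specimens alone.

Things in the scene. Friction and masses are not known exactly. Their poses are not given: they have to be found in the camera images.
- tray: fixed open tray of bare steel sheet, 170 x 400 mm, floor 3 mm thick, rim 16 mm high and 3 mm thick. Origin: centre of its underside, on the bench. Its y axis runs along the row of cases, to the left.
- case_left: leftmost (+y) of three like sealed cases of dark grey plastic on the tray's floor, in line with the tray, about 125 mm apart. Box 110 mm long (own x, along the tray's x), 54 mm wide (own y), 56 mm high, smooth flat sides; latches and hinge stand 3 mm proud at its -x and +x ends. Origin: centre of its underside. Empty 130 to 215 g (hidden), contents 190 g in every case
- case_middle: middle case, same shape and origin. In two of the cases a ball is held fast by foam that fills the whole inside; in the third, which may be any of the three, a bare 36 mm steel ball rolls freely: 66 mm along the case's length, 10 mm across, 12 mm up. It knocks on the ends when the case is shaken along its length and lies at the lower end when the case is tipped
- case_right: rightmost (-y) case, same shape and origin. A brisk shake of any case: at least four strokes of some 50 mm or more with a turning point between them, each reaching 0.4 m/s (or swings of the wrist reaching 2 rad/s), with its underside more than 60 mm above the bench
- square: hand-over rectangle of yellow tape stuck flat on the black bench beyond the tray, 150 mm (own x) by 200 mm (own y) over the outside, tape 18 mm wide. Origin: its centre, on the bench.
- gauge: bystander: bench thickness gauge with a round dial, foot 70 x 130 mm, 190 mm high; origin at the centre of its underside
- clevis: bystander: steel clevis adaptor with a cross pin, about 72 x 50 mm, 84 mm high; origin at the centre of its underside
- specimens: bystander: three white dumb-bell test specimens in a stack, 160 x 25 mm, 12 mm high; origin at the centre of its underside
Things that resemble listed ones, but are neither listed nor needed, are in the scene too. What is shaped like the case_right but pink or red is not meant.

How it is judged:
On the way, in this order (a step that is already met when the one before it is completed fails the run):
1. the left case, held clear of the tray, is steady for a moment (height (world z) of case_left above 0.05 m and contact force between case_left and the fingers above 1 N and linear speed of case_left below 0.08 m/s and angular speed of case_left below 0.6 rad/s), for 0.01 s.
2. the left case, held clear of the tray, is moved fast (height (world z) of case_left above 0.05 m and contact force between case_left and the fingers above 1 N and (linear speed of case_left above 0.3 m/s or angular speed of case_left above 1.5 rad/s)), for 0.01 s.
3. the left case, held clear of the tray, comes to a stop or turning point (all of step 1), for 0.01 s.
4. the middle case, held clear of the tray, is steady for a moment (height (world z) of case_middle above 0.05 m and contact force between case_middle and the fingers above 1 N and linear speed of case_middle below 0.08 m/s and angular speed of case_middle below 0.6 rad/s), for 0.01 s.
5. the middle case, held clear of the tray, is moved fast (height (world z) of case_middle above 0.05 m and contact force between case_middle and the fingers above 1 N and (linear speed of case_middle above 0.3 m/s or angular speed of case_middle above 1.5 rad/s)), for 0.01 s.
6. the middle case, held clear of the tray, comes to a stop or turning point (all of step 4), for 0.01 s.
7. the right case, held clear of the tray, is steady for a moment (height (world z) of case_right above 0.05 m and contact force between case_right and the fingers above 1 N and linear speed of case_right below 0.08 m/s and angular speed of case_right below 0.6 rad/s), for 0.01 s.
8. the right case, held clear of the tray, is moved fast (height (world z) of case_right above 0.05 m and contact force between case_right and the fingers above 1 N and (linear speed of case_right above 0.3 m/s or angular speed of case_right above 1.5 rad/s)), for 0.01 s.
9. the right case, held clear of the tray, comes to a stop or turning point (all of step 7), for 0.01 s.
10. the right case, held clear of the tray, is moved fast again (all of step 8), for 0.01 s.
At the end, for the whole second after the job is handed in: The case with the loose ball is in the gripper, still (under 0.03 m/s), lid up within 15 degrees, its underside more than 0.10 m above the bench and its centre inside the outline of the taped rectangle; the other two cases stand upright and at rest on the tray, not touched by the fingers (((height (world z) of case_left above 0.1 m and angle between case_left's own z axis and vertical below 0.26 rad and contact force between case_left and the fingers above 2 N and linear speed of case_left below 0.03 m/s and distance between ball_c0 and case_left below 0.06 m and x of case_left in the frame of square between -0.075 and 0.075 m and y of case_left in the frame of square between -0.1 and 0.1 m and (height (world z) of case_middle below 0.015 m and angle between case_middle's own z axis and vertical below 0.1 rad and linear speed of case_middle below 0.02 m/s and contact force between case_middle and the fingers below 0.1 N and x of case_middle in the frame of tray between -0.085 and 0.085 m and y of case_middle in the frame of tray between -0.2 and 0.2 m) and (height (world z) of case_right below 0.015 m and angle between case_right's own z axis and vertical below 0.1 rad and linear speed of case_right below 0.02 m/s and contact force between case_right and the fingers below 0.1 N and x of case_right in the frame of tray between -0.085 and 0.085 m and y of case_right in the frame of tray between -0.2 and 0.2 m)) or (height (world z) of case_middle above 0.1 m and angle between case_middle's own z axis and vertical below 0.26 rad and contact force between case_middle and the fingers above 2 N and linear speed of case_middle below 0.03 m/s and distance between ball_c0 and case_middle below 0.06 m and x of case_middle in the frame of square between -0.075 and 0.075 m and y of case_middle in the frame of square between -0.1 and 0.1 m and (height (world z) of case_left below 0.015 m and angle between case_left's own z axis and vertical below 0.1 rad and linear speed of case_left below 0.02 m/s and contact force between case_left and the fingers below 0.1 N and x of case_left in the frame of tray between -0.085 and 0.085 m and y of case_left in the frame of tray between -0.2 and 0.2 m) and (height (world z) of case_right below 0.015 m and angle between case_right's own z axis and vertical below 0.1 rad and linear speed of case_right below 0.02 m/s and contact force between case_right and the fingers below 0.1 N and x of case_right in the frame of tray between -0.085 and 0.085 m and y of case_right in the frame of tray between -0.2 and 0.2 m)) or (height (world z) of case_right above 0.1 m and angle between case_right's own z axis and vertical below 0.26 rad and contact force between case_right and the fingers above 2 N and linear speed of case_right below 0.03 m/s and distance between ball_c0 and case_right below 0.06 m and x of case_right in the frame of square between -0.075 and 0.075 m and y of case_right in the frame of square between -0.1 and 0.1 m and (height (world z) of case_left below 0.015 m and angle between case_left's own z axis and vertical below 0.1 rad and linear speed of case_left below 0.02 m/s and contact force between case_left and the fingers below 0.1 N and x of case_left in the frame of tray between -0.085 and 0.085 m and y of case_left in the frame of tray between -0.2 and 0.2 m) and (height (world z) of case_middle below 0.015 m and angle between case_middle's own z axis and vertical below 0.1 rad and linear speed of case_middle below 0.02 m/s and contact force between case_middle and the fingers below 0.1 N and x of case_middle in the frame of tray between -0.085 and 0.085 m and y of case_middle in the frame of tray between -0.2 and 0.2 m)))); the arm keeps its last pose, push and grip.
It fails at once if the gauge is moved by more than 25 mm (distance of gauge from where it was at the start of the episode above 0.025 m).
It fails at once if the clevis is moved by more than 25 mm (distance of clevis from where it was at the start of the episode above 0.025 m).
It fails at once if the specimens is moved by more than 25 mm (distance of specimens from where it was at the start of the episode above 0.025 m).
It also fails if it takes over 72 s, if anything falls off the work surface, if the arm or the gripper's body presses on something with over 40 N, if the wrist force passes 120 N, or if a joint passes its speed limit or range.

## Working session

There is one attempt and no reset: what is moved stays moved. The work goes in short steps, Python scripts to look and compute and a shell command to move; the robot and the scene stay as the last step left them, time stands still between calls to the robot, and variables do not carry over. Pictures are saved under pics/ and viewed, and the job is handed in when it is done.

```bash
ls && mkdir -p pics && cat > h.py <<'E'
import numpy as np, cv2
from plant import r
from scipy.spatial.transform import Rotation as R
def rot(o):
    o=np.array(o,float)
    if o.shape==(3,3): return o
    return R.from_rotvec(o).as_matrix() if o.size==3 else R.from_quat(o).as_matrix()
def shot(name,fn):
    c=r.read_camera(name); cv2.imwrite('pics/'+fn,c['pixels'][:,:,::-1]); np.savez('pics/'+fn+'.npz',K=c['camera_matrix'],p=c['position'],o=rot(c['orientation'])); return c
def unproj(fn,uv,z):
    d=np.load('pics/'+fn+'.npz'); K,p,o=d['K'],d['p'],d['o']
    v=o@np.linalg.inv(K)@np.array([uv[0],uv[1],1.0]); return p+v*(z-p[2])/v[2]
def proj(fn,P):
    d=np.load('pics/'+fn+'.npz'); q=d['K']@(d['o'].T@(np.array(P)-d['p'])); return q[:2]/q[2]
E
python3 - <<'E'
from h import *
print(r.read_state())
for n in('top','side'):
    c=shot(n,n+'0.png'); print(n,c['camera_matrix'],c['position'],c['orientation'])
E
```

```text
pics
{'time': 0.0, 'joint_positions': array([ 9.96193384e-01,  2.59339749e-01,  1.53607781e+00, -2.24439412e-05,
        1.34797933e+00, -2.02784723e-01]), 'qvel': array([ 2.84218847e-04,  2.84552217e-04, -1.25553623e-03, -4.70345039e-05,
        4.20965666e-04,  1.24113574e-03]), 'joint_efforts': array([-7.99287864e-04, -4.37309933e+01, -2.83999318e+01,  7.20039220e-02,
        4.10673930e-02, -1.49698799e-04]), 'position': array([0.19952219, 0.51200053, 0.24282153]), 'orientation': array([-0.93191461,  1.36416331,  0.93073061]), 'contact_force': array([-0.48179383,  0.28924447, -0.23135569]), 'torque': array([-0.10161086, -0.03925021,  0.03783151]), 'grip_width': 0.9959941735858967}
top [[621.5531211    0.         324.11511833]
 [  0.         621.5531211  253.38899836]
 [  0.           0.           1.        ]] [0.3501128  0.04028995 1.66126095] [-2.18121302  2.17898018 -0.10067577]
side [[508.55321071   0.         323.87228118]
 [  0.         508.55321071 243.55000714]
 [  0.           0.           1.        ]] [ 0.05160111 -0.84468415  0.75509725] [-2.14899318  0.52325181 -0.25529563]
```

View pics/top0.png

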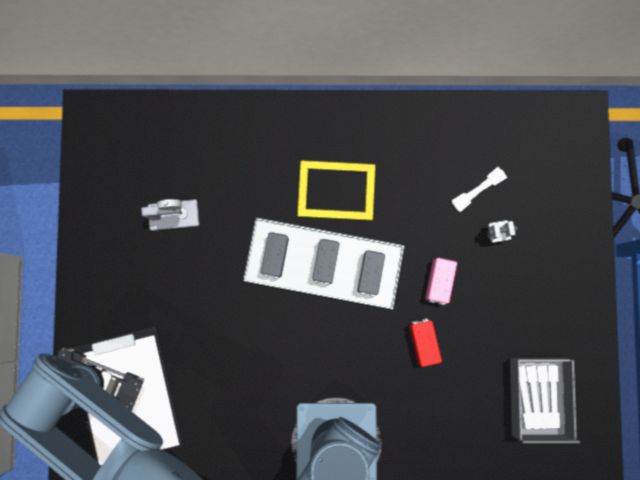

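View pics/side0.png

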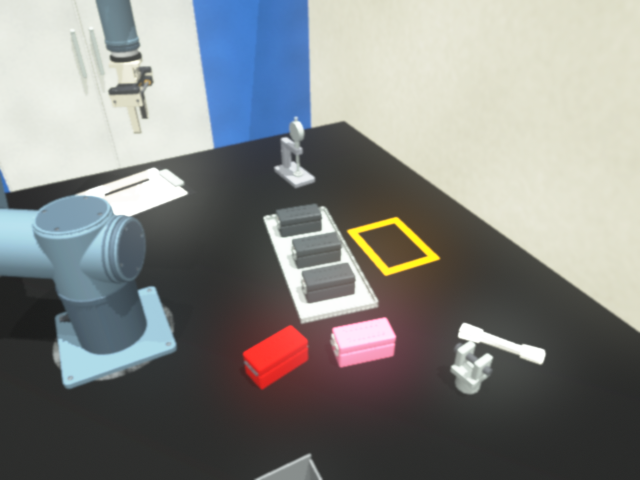

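The top view has world +x up and +y left. The tray centre is near (324,263), with the three dark cases at about (275,255), (325,261) and (371,272), and the tape at (337,190). I'll enlarge the crop next.

```bash
python3 - <<'E'
from h import *
im=cv2.imread('pics/top0.png')[150:320,235:415]
cv2.imwrite('pics/crop0.png',cv2.resize(im,(720,680),interpolation=cv2.INTER_CUBIC)[:600])
E
python3 - <<'E'
from h import *
im=cv2.imread('pics/top0.png')[205:320,235:415]
cv2.imwrite('pics/crop1.png',cv2.resize(im,(720,460),interpolation=cv2.INTER_CUBIC))
E
```

```text
(no output)
```

View pics/crop1.png

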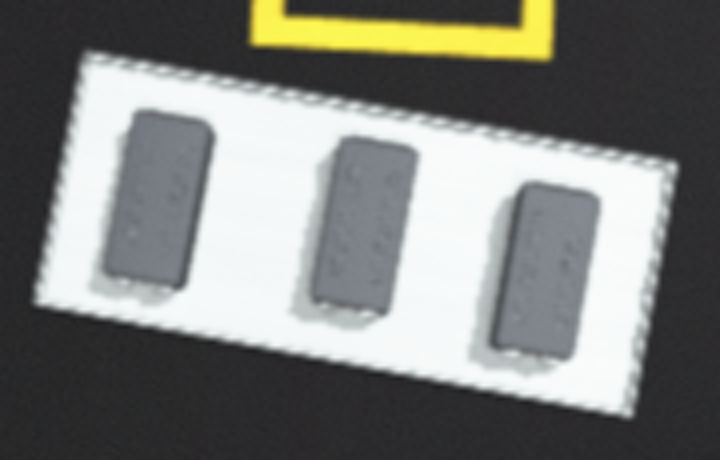

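View pics/crop0.png

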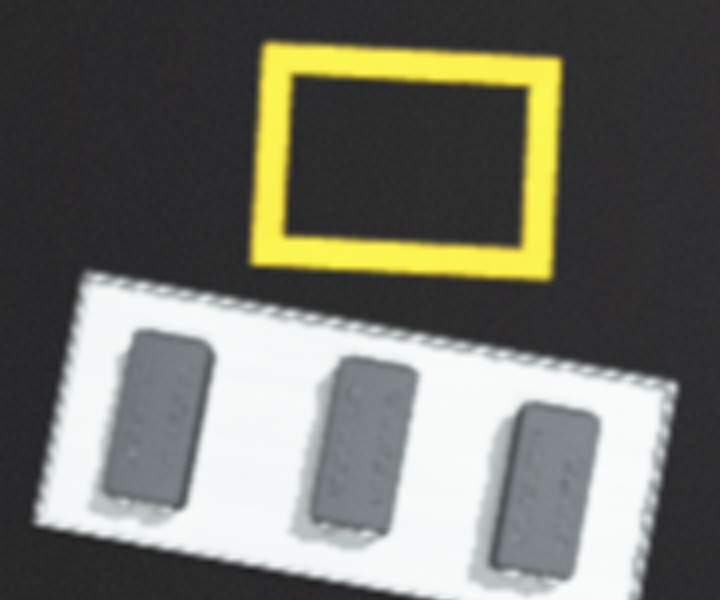

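```bash
python3 - <<'E'
from h import *
f='top0.png'
def C(u,v,oy=205): return ((u+.5)/4+235-.5,(v+.5)/4+oy-.5)
cs={'L':[(133,110),(209,120),(183,290),(104,276)],'M':[(342,135),(418,146),(388,315),(309,303)],'R':[(521,182),(600,194),(572,359),(491,348)]}
for k,q in cs.items():
    P=np.array([unproj(f,C(*p),.059)[:2] for p in q]); c=P.mean(0)
    ax=(P[0]+P[1]-P[2]-P[3])/2; ay=(P[0]+P[3]-P[1]-P[2])/2
    print(k,c.round(4),'len',np.linalg.norm(ax).round(4),np.linalg.norm(ay).round(4),'yaw',np.arctan2(ax[1],ax[0]).round(3),np.arctan2(-ay[0],ay[1]).round(3))
def quad(k,q,z,oy):
    P=np.array([unproj(f,C(*p,oy),z)[:2] for p in q]); c=P.mean(0)
    ax=(P[0]+P[1]-P[2]-P[3])/2; ay=(P[0]+P[3]-P[1]-P[2])/2
    print(k,c.round(4),'len',np.linalg.norm(ax).round(4),np.linalg.norm(ay).round(4),'yaw',np.arctan2(ax[1],ax[0]).round(3),np.arctan2(-ay[0],ay[1]).round(3))
quad('tray',[(84,52),(678,162),(633,416),(35,304)],.016,205)
quad('sq',[(263,42),(562,58),(552,280),(250,265)],0,150)
print('gauge',unproj(f,(172,214),0),'clevis',unproj(f,(500,232),.08),'red',unproj(f,(425,343),.06))
# dark segmentation fit
im=cv2.imread('pics/top0.png'); g=cv2.cvtColor(im,cv2.COLOR_BGR2GRAY)
for k,(u,v) in {'L':(275,255),'M':(325,261),'R':(371,272)}.items():
    m=((g>60)&(g<135)).astype(np.uint8)
    n,l,s,ce=cv2.connectedComponentsWithStats(m,connectivity=4); i=l[v,u]; 
    ys,xs=np.where(l==i); rr=cv2.minAreaRect(np.c_[xs,ys].astype(np.float32)); print(k,s[i],rr,unproj(f,rr[0],.059)[:2])
s=r.read_state(); print(R.from_rotvec(s['orientation']).as_matrix().round(3))
E
```

```text
L [0.4862 0.1605] len 0.1103 0.0507 yaw -0.154 -0.153
M [0.4697 0.0267] len 0.1111 0.0506 yaw -0.184 -0.146
R [ 0.4401 -0.0907] len 0.1087 0.0521 yaw -0.179 -0.142
tray [0.4673 0.031 ] len 0.1711 0.4022 yaw -0.182 -0.183
sq [ 0.6667 -0.0025] len 0.1527 0.2036 yaw -0.052 -0.05
gauge [0.59987984 0.44026272 0.        ] clevis [ 0.54264691 -0.42030841  0.08      ] red [ 0.25910166 -0.22730059  0.06      ]
L [261 233  27  44 871] ((274.3502197265625, 254.27886962890625), (21.037599563598633, 41.961891174316406), 10.885527610778809) [0.48632895 0.15947618]
M [313 240  25  44 799] ((324.8986511230469, 260.76763916015625), (19.477602005004883, 42.11943817138672), 10.124671936035156) [0.46966237 0.02874607]
R [     0      0    640    480 230661] ((319.5, 239.5), (479.0, 639.0), 90.0) [0.5249293  0.04277826]
[[-0.001 -0.932  0.363]
 [-0.001  0.363  0.932]
 [-1.     0.    -0.002]]
```

```bash
python3 -m inch '[{"slide":[3.6,-4.4,0],"twist":[0,0,0.04],"gripper":9.3},{"slide":[7.2,-8.8,0],"twist":[0,0,0.08],"gripper":9.3},{"slide":[10.8,-13.2,0],"twist":[0,0,0.12],"gripper":9.3},{"slide":[14.4,-17.6,0],"twist":[0,0,0.16],"gripper":9.3},{"slide":[18,-22,0],"twist":[0,0,0.2],"gripper":9.3}]' 50 && python3 -m inch '[{"slide":[3.6,-4.4,0],"twist":[0,0,0],"gripper":9.3},{"slide":[7.2,-8.8,-2],"twist":[0,0,0],"gripper":9.3},{"slide":[10.6,-13.2,-5],"twist":[0,0,0],"gripper":9.3},{"slide":[10.6,-13.2,-8],"twist":[0,0,0],"gripper":9.3},{"slide":[10.6,-13.2,-8],"twist":[0,0,0],"gripper":9.3}]' && python3 - <<'E'
from h import *
s=r.read_state(); print(R.from_rotvec(s['orientation']).as_matrix().round(3),s['contact_force'],s['torque'])
shot('top','top1.png');shot('side','side1.png')
im=cv2.imread('pics/top1.png')[150:320,235:415]
cv2.imwrite('pics/crop2.png',cv2.resize(im,(636,600),interpolation=cv2.INTER_CUBIC))
E
```

```text
time: 0.72
position: [0.3805, 0.2909, 0.2434]
orientation: [-1.083, 1.285, 1.083]
contact_force: [0.5, -0.5, 0.9]
grip_width: 1.003
time: 1.35
position: [0.484, 0.1595, 0.1612]
orientation: [-1.078, 1.292, 1.084]
contact_force: [-0.3, 1.1, 0.3]
grip_width: 0.998
[[-0.006 -0.985  0.173]
 [-0.001  0.173  0.985]
 [-1.     0.006 -0.002]] [-0.26249302  1.09425898  0.28400115] [ 0.04534978 -0.01827742 -0.04266407]
```

View pics/crop2.png

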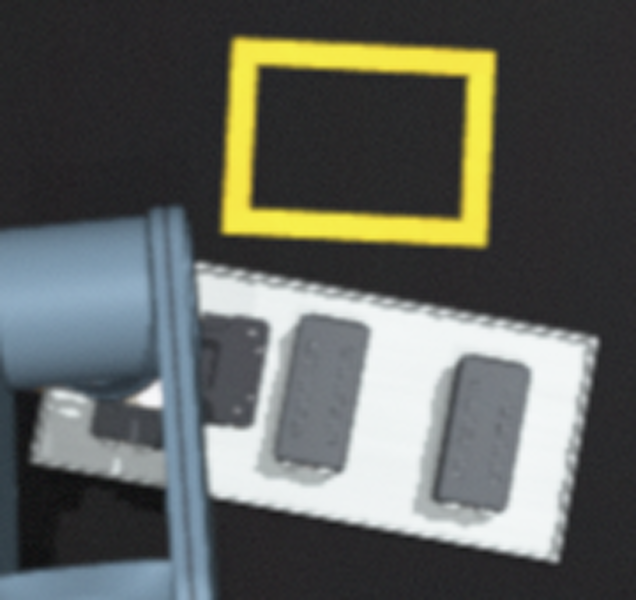

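View pics/side1.png

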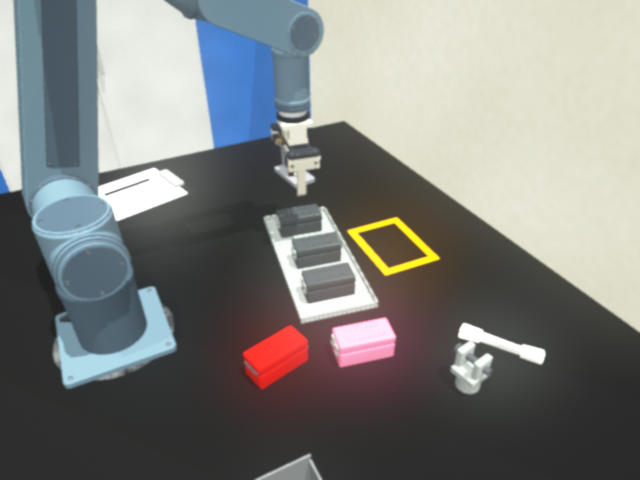

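The gripper hangs over the left case; in the side view the fingertip is at about (303,195), in line with the case at (299,218). The way down is clear, so I'll descend.

```bash
python3 -m inch '[{"slide":[0.2,0.1,-4],"twist":[0,0,0],"gripper":9.3},{"slide":[0.2,0.1,-8],"twist":[0,0,0],"gripper":9.3},{"slide":[0.2,0.1,-11],"twist":[0,0,0],"gripper":9.3},{"slide":[0.2,0.1,-12.1],"twist":[0,0,0],"gripper":9.3},{"slide":[0.2,0.1,-12.1],"twist":[0,0,0],"gripper":9.3}]' && python3 -m inch '[{"slide":[0,0,0],"twist":[0,0,0],"gripper":4.5},{"slide":[0,0,0],"twist":[0,0,0],"gripper":4.5},{"slide":[0,0,0],"twist":[0,0,0],"gripper":4.5},{"slide":[0,0,0],"twist":[0,0,0],"gripper":4.5},{"slide":[0,0,0],"twist":[0,0,0],"gripper":4.5}]' 50
```

```text
time: 2.08
position: [0.4882, 0.162, 0.0434]
orientation: [-1.083, 1.284, 1.082]
contact_force: [0.7, -0.6, 0.5]
grip_width: 0.998
time: 2.7
position: [0.488, 0.1615, 0.0429]
orientation: [-1.082, 1.285, 1.081]
contact_force: [-0.7, 1.5, 2.0]
grip_width: 0.577
```

```bash
python3 -m inch '[{"slide":[0,0,2],"twist":[0,0,0],"gripper":4.5},{"slide":[0,0,5],"twist":[0,0,0],"gripper":4.5},{"slide":[0,0,9],"twist":[0,0,0],"gripper":4.5},{"slide":[0,0,12],"twist":[0,0,0],"gripper":4.5},{"slide":[0,0,12],"twist":[0,0,0],"gripper":4.5}]' && python3 -m inch '[{"slide":[0,0,0],"twist":[0,0,0],"gripper":4.5},{"slide":[0,0,0],"twist":[0,0,0],"gripper":4.5},{"slide":[0,0,0],"twist":[0,0,0],"gripper":4.5}]' && python3 - <<'E'
from h import *
for i in range(5):
    r.read_camera('side') if i else shot('side','side2.png')
    s=r.read_state(); print(s['contact_force'].round(2),s['torque'].round(3),s['position'].round(4),s['grip_width'])
E
```

```text
time: 3.32
position: [0.489, 0.1615, 0.1642]
orientation: [-1.083, 1.282, 1.079]
contact_force: [-0.4, 0.5, -4.0]
grip_width: 0.578
time: 3.7
position: [0.4871, 0.1613, 0.1614]
orientation: [-1.081, 1.288, 1.083]
contact_force: [-0.5, 0.3, -3.1]
grip_width: 0.577
[ 0.1   0.59 -3.32] [ 0.073 -0.01  -0.001] [0.4873 0.1614 0.1616] 0.5781301447391463
[ 0.57  0.02 -3.17] [-0.01   0.009 -0.007] [0.4875 0.1614 0.1619] 0.5752435968877816
[-0.12  0.06 -2.89] [0.021 0.006 0.017] [0.4876 0.1614 0.1621] 0.5780785482950177
[ 0.    1.13 -3.73] [ 0.012 -0.049  0.042] [0.4877 0.1614 0.1623] 0.5796948613886166
[ 0.12  0.54 -3.8 ] [-0.008 -0.017 -0.023] [0.4878 0.1614 0.1624] 0.576662509590529
```

View pics/side2.png

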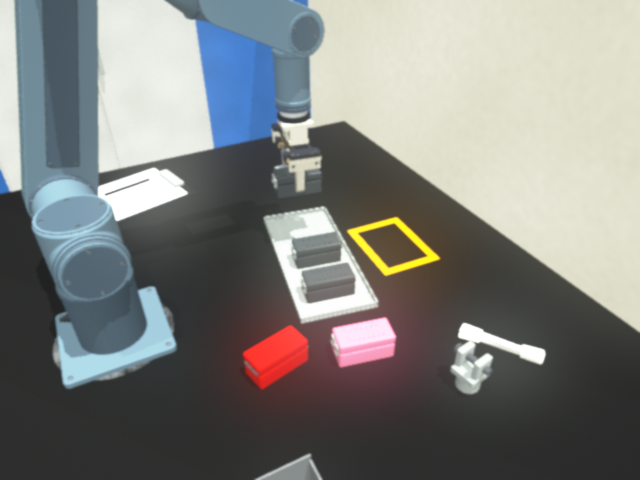

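The left case is off the tray and level, at (297,180) in the side view. I'll shake it along its length.

```bash
python3 -m inch '[{"slide":[5.9,-1,0],"twist":[0,0,0],"gripper":4.5},{"slide":[11.8,-2,0],"twist":[0,0,0],"gripper":4.5},{"slide":[5.9,-1,0],"twist":[0,0,0],"gripper":4.5},{"slide":[0,0,0],"twist":[0,0,0],"gripper":4.5},{"slide":[0,0,0],"twist":[0,0,0],"gripper":4.5}]' && python3 -c "
from h import *
s=r.read_state();print(s['qvel'].round(3))" && python3 -m inch '[{"slide":[5.9,-1,0],"twist":[0,0,0],"gripper":4.5},{"slide":[11.8,-2,0],"twist":[0,0,0],"gripper":4.5}]' && python3 -m inch '[{"slide":[-5.9,1,0],"twist":[0,0,0],"gripper":4.5},{"slide":[-11.8,2,0],"twist":[0,0,0],"gripper":4.5},{"slide":[-11.8,2,0],"twist":[0,0,0],"gripper":4.5},{"slide":[-11.8,2,0],"twist":[0,0,0],"gripper":4.5},{"slide":[-11.8,2,0],"twist":[0,0,0],"gripper":4.5}]'
```

```text
time: 4.58
position: [0.4817, 0.162, 0.1606]
orientation: [-1.08, 1.292, 1.088]
contact_force: [0.3, 0.5, -3.3]
grip_width: 0.578
[-0.02   0.019 -0.128 -0.012 -0.047 -0.01 ]
time: 4.82
position: [0.6078, 0.1415, 0.1637]
orientation: [-1.083, 1.283, 1.081]
contact_force: [1.0, 0.1, -3.5]
grip_width: 0.579
time: 5.45
position: [0.4897, 0.1613, 0.1636]
orientation: [-1.082, 1.283, 1.079]
contact_force: [-0.3, 0.0, -2.5]
grip_width: 0.578
```

```bash
cat > tq.py <<'E'
from h import *
import sys
T=[];F=[]
for i in range(8):
    r.read_camera('side'); s=r.read_state(); T.append(s['torque']);F.append(s['contact_force'])
T=np.array(T);F=np.array(F);a=np.array([np.sin(.171),np.cos(.171),0])
o=R.from_rotvec(s['orientation']).as_matrix()
print(sys.argv[1],'t',round(s['time'],2),'F',F.mean(0).round(2),'tq about own y',(T@a).mean().round(4),'sd',(T@a).std().round(3),'down comp',o[:,0].round(3),'pos',s['position'].round(4))
E
python3 -m inch '[{"slide":[0,0,0],"twist":[0.03,0.172,0],"gripper":4.5},{"slide":[0,0,0],"twist":[0.06,0.345,0],"gripper":4.5},{"slide":[0,0,0],"twist":[0.06,0.345,0],"gripper":4.5},{"slide":[0,0,0],"twist":[0.06,0.345,0],"gripper":4.5},{"slide":[0,0,0],"twist":[0.06,0.345,0],"gripper":4.5}]' && python3 tq.py L+ && python3 -m inch '[{"slide":[0,0,0],"twist":[-0.03,-0.172,0],"gripper":4.5},{"slide":[0,0,0],"twist":[-0.06,-0.345,0],"gripper":4.5},{"slide":[0,0,0],"twist":[-0.09,-0.517,0],"gripper":4.5},{"slide":[0,0,0],"twist":[-0.12,-0.69,0],"gripper":4.5},{"slide":[0,0,0],"twist":[-0.12,-0.69,0],"gripper":4.5}]' && python3 -m inch '[{"slide":[0,0,0],"twist":[0,0,0],"gripper":4.5},{"slide":[0,0,0],"twist":[0,0,0],"gripper":4.5}]' && python3 tq.py L-
```

```text
time: 6.08
position: [0.4874, 0.1617, 0.1636]
orientation: [-0.876, 1.509, 1.338]
contact_force: [-0.9, 0.5, -3.4]
grip_width: 0.577
L+ t 6.47 F [ 0.14 -0.07 -3.15] tq about own y -0.358 sd 0.024 down comp [-0.337  0.059 -0.94 ] pos [0.4877 0.1615 0.163 ]
time: 7.1
position: [0.4828, 0.1616, 0.1609]
orientation: [-1.252, 1.051, 0.823]
contact_force: [0.1, 0.5, -2.6]
grip_width: 0.576
time: 7.35
position: [0.49, 0.1612, 0.1635]
orientation: [-1.251, 1.047, 0.816]
contact_force: [-0.0, 0.2, -3.6]
grip_width: 0.579
L- t 7.75 F [-0.1   0.13 -3.31] tq about own y 0.3788 sd 0.033 down comp [ 0.337 -0.059 -0.939] pos [0.4879 0.1613 0.1625]
```

```bash
python3 -m inch '[{"slide":[0,0,0],"twist":[0.03,0.172,0],"gripper":4.5},{"slide":[0,0,0],"twist":[0.06,0.345,0],"gripper":4.5},{"slide":[0,0,-3],"twist":[0.06,0.345,0],"gripper":4.5},{"slide":[0,0,-7],"twist":[0.06,0.345,0],"gripper":4.5},{"slide":[0,0,-10],"twist":[0.06,0.345,0],"gripper":4.5}]' && python3 -m inch '[{"slide":[0,0,-0.7],"twist":[0,0,0],"gripper":4.5},{"slide":[0,0,-1.3],"twist":[0,0,0],"gripper":4.5},{"slide":[0,0,-1.8],"twist":[0,0,0],"gripper":4.5},{"slide":[0,0,-2],"twist":[0,0,0],"gripper":4.5},{"slide":[0,0,-2],"twist":[0,0,0],"gripper":4.5}]' && python3 - <<'E'
from h import *
shot('side','side3.png');s=r.read_state(); print(s['contact_force'].round(2),s['position'].round(4))
im=cv2.imread('pics/side3.png')[140:340,220:420]
cv2.imwrite('pics/crop3.png',cv2.resize(im,(600,600),interpolation=cv2.INTER_CUBIC))
E
```

```text
time: 8.38
position: [0.4878, 0.1613, 0.0612]
orientation: [-1.082, 1.286, 1.082]
contact_force: [0.1, 1.6, -3.8]
grip_width: 0.576
time: 9.0
position: [0.4881, 0.1615, 0.0431]
orientation: [-1.082, 1.285, 1.081]
contact_force: [0.4, 0.4, -3.6]
grip_width: 0.575
[-0.29 -0.04 -3.56] [0.4881 0.1615 0.0431]
```

View pics/crop3.png

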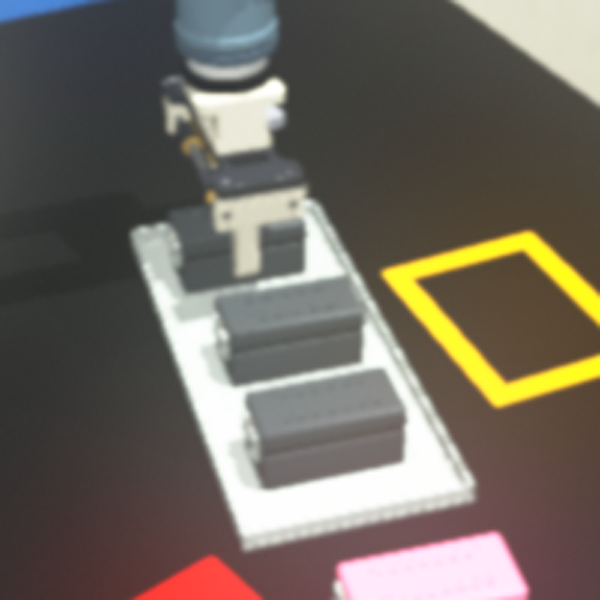

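The left case is level and just above the floor; the wrist still carries about 3.6 N. I'll ease it down a bit more.

```bash
python3 -m inch '[{"slide":[0,0,-0.1],"twist":[0,0,0],"gripper":4.5},{"slide":[0,0,-0.15],"twist":[0,0,0],"gripper":4.5},{"slide":[0,0,-0.15],"twist":[0,0,0],"gripper":4.5}]'
```

```text
time: 9.43
position: [0.4881, 0.1615, 0.0429]
orientation: [-1.082, 1.284, 1.081]
contact_force: [-4.3, -0.8, 11.1]
grip_width: 0.576
```

```bash
python3 -m inch '[{"slide":[0,0,0],"twist":[0,0,0],"gripper":9.3},{"slide":[0,0,0],"twist":[0,0,0],"gripper":9.3},{"slide":[0,0,0],"twist":[0,0,0],"gripper":9.3},{"slide":[0,0,3],"twist":[0,0,0],"gripper":9.3},{"slide":[0,0,8],"twist":[0,0,0],"gripper":9.3}]' && python3 -m inch '[{"slide":[0,0,4],"twist":[0,0,0],"gripper":9.3},{"slide":[-0.6,-4.5,4],"twist":[0,0,0],"gripper":9.3},{"slide":[-1.2,-9,4],"twist":[0,0,0],"gripper":9.3},{"slide":[-1.8,-13.4,4],"twist":[0,0,0],"gripper":9.3},{"slide":[-1.8,-13.4,4],"twist":[0,0,0],"gripper":9.3}]' && python3 - <<'E'
from h import *
shot('side','side4.png');shot('top','top4.png');s=r.read_state(); print(s['contact_force'].round(2),s['position'].round(4))
a=cv2.imread('pics/side4.png')[140:340,220:420];b=cv2.imread('pics/top4.png')[200:320,235:415]
cv2.imwrite('pics/crop4.png',np.hstack([cv2.resize(a,(400,400),interpolation=cv2.INTER_CUBIC),cv2.resize(b,(400,400*120//180),interpolation=cv2.INTER_CUBIC) if 0 else cv2.copyMakeBorder(cv2.resize(b,(400,266),interpolation=cv2.INTER_CUBIC),0,134,0,0,0)]))
E
```

```text
time: 10.05
position: [0.4864, 0.1612, 0.1203]
orientation: [-1.08, 1.29, 1.084]
contact_force: [0.9, -0.0, 0.2]
grip_width: 0.994
time: 10.68
position: [0.4696, 0.0251, 0.1611]
orientation: [-1.079, 1.288, 1.078]
contact_force: [0.4, 0.6, 0.3]
grip_width: 0.998
[-1.03 -0.28  0.2 ] [0.4698 0.0274 0.1611]
```

View pics/crop4.png

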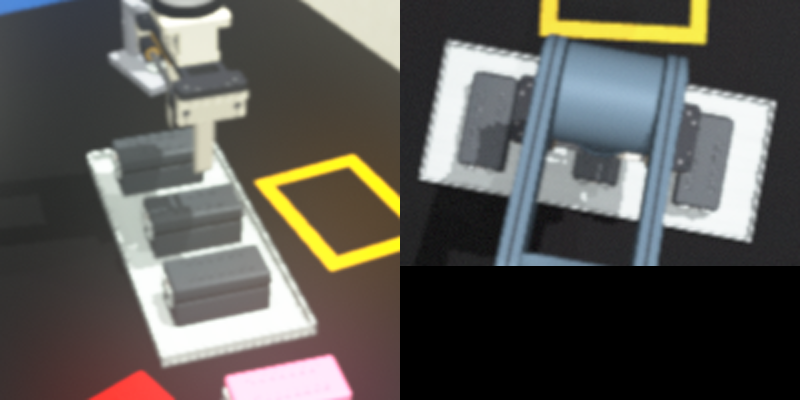

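The left case is back upright and the gripper is centred over the middle one. I'll descend, grip and lift it.

```bash
python3 -m inch '[{"slide":[0,0,-4],"twist":[0,0,0],"gripper":9.3},{"slide":[0,0,-8],"twist":[0,0,0],"gripper":9.3},{"slide":[0,0,-11],"twist":[0,0,0],"gripper":9.3},{"slide":[0,0,-11.9],"twist":[0,0,0],"gripper":9.3},{"slide":[0,0,-11.9],"twist":[0,0,0],"gripper":9.3}]' && python3 -m inch '[{"slide":[0,0,0],"twist":[0,0,0],"gripper":4.5},{"slide":[0,0,0],"twist":[0,0,0],"gripper":4.5},{"slide":[0,0,0],"twist":[0,0,0],"gripper":4.5},{"slide":[0,0,0],"twist":[0,0,0],"gripper":4.5},{"slide":[0,0,0],"twist":[0,0,0],"gripper":4.5}]' 50 && python3 -m inch '[{"slide":[0,0,2],"twist":[0,0,0],"gripper":4.5},{"slide":[0,0,5],"twist":[0,0,0],"gripper":4.5},{"slide":[0,0,9],"twist":[0,0,0],"gripper":4.5},{"slide":[0,0,12],"twist":[0,0,0],"gripper":4.5},{"slide":[0,0,12],"twist":[0,0,0],"gripper":4.5}]' && python3 -m inch '[{"slide":[0,0,0],"twist":[0,0,0],"gripper":4.5},{"slide":[0,0,0],"twist":[0,0,0],"gripper":4.5},{"slide":[0,0,0],"twist":[0,0,0],"gripper":4.5}]' && python3 tq.py M0
```

```text
time: 11.4
position: [0.4698, 0.0282, 0.0421]
orientation: [-1.082, 1.285, 1.083]
contact_force: [-0.0, -0.7, 0.0]
grip_width: 0.999
time: 12.02
position: [0.4699, 0.0275, 0.0424]
orientation: [-1.081, 1.285, 1.081]
contact_force: [-1.9, 0.3, 2.6]
grip_width: 0.575
time: 12.65
position: [0.4709, 0.0272, 0.1636]
orientation: [-1.084, 1.283, 1.079]
contact_force: [1.2, 0.4, -4.3]
grip_width: 0.576
time: 13.02
position: [0.4691, 0.0275, 0.1609]
orientation: [-1.08, 1.287, 1.084]
contact_force: [-0.3, -0.6, -3.6]
grip_width: 0.575
M0 t 13.43 F [ 0.12 -0.3  -4.12] tq about own y -0.0056 sd 0.017 down comp [ 0. -0. -1.] pos [0.4698 0.0274 0.1622]
```

```bash
python3 -m inch '[{"slide":[5.9,-1,0],"twist":[0,0,0],"gripper":4.5},{"slide":[11.8,-2,0],"twist":[0,0,0],"gripper":4.5},{"slide":[5.9,-1,0],"twist":[0,0,0],"gripper":4.5},{"slide":[0,0,0],"twist":[0,0,0],"gripper":4.5},{"slide":[0,0,0],"twist":[0,0,0],"gripper":4.5}]' && python3 -m inch '[{"slide":[5.9,-1,0],"twist":[0,0,0],"gripper":4.5},{"slide":[11.8,-2,0],"twist":[0,0,0],"gripper":4.5},{"slide":[5.9,-1,0],"twist":[0,0,0],"gripper":4.5},{"slide":[0,0,0],"twist":[0,0,0],"gripper":4.5},{"slide":[0,0,0],"twist":[0,0,0],"gripper":4.5}]' && python3 -m inch '[{"slide":[0,0,0],"twist":[0,0,0],"gripper":4.5},{"slide":[0,0,0],"twist":[0.03,0.172,0],"gripper":4.5},{"slide":[0,0,0],"twist":[0.06,0.345,0],"gripper":4.5},{"slide":[0,0,0],"twist":[0.06,0.345,0],"gripper":4.5},{"slide":[0,0,0],"twist":[0.06,0.345,0],"gripper":4.5}]' && python3 -m inch '[{"slide":[0,0,0],"twist":[0,0,0],"gripper":4.5},{"slide":[0,0,0],"twist":[0,0,0],"gripper":4.5}]' && python3 tq.py M+ && python3 -m inch '[{"slide":[0,0,0],"twist":[-0.03,-0.172,0],"gripper":4.5},{"slide":[0,0,0],"twist":[-0.06,-0.345,0],"gripper":4.5},{"slide":[0,0,0],"twist":[-0.09,-0.517,0],"gripper":4.5},{"slide":[0,0,0],"twist":[-0.12,-0.69,0],"gripper":4.5},{"slide":[0,0,0],"twist":[-0.12,-0.69,0],"gripper":4.5}]' && python3 -m inch '[{"slide":[0,0,0],"twist":[0,0,0],"gripper":4.5},{"slide":[0,0,0],"twist":[0,0,0],"gripper":4.5}]' && python3 tq.py M-
```

```text
time: 14.05
position: [0.4635, 0.029, 0.1599]
orientation: [-1.077, 1.291, 1.089]
contact_force: [0.4, -0.4, -3.3]
grip_width: 0.581
time: 14.68
position: [0.4644, 0.0288, 0.1603]
orientation: [-1.078, 1.29, 1.088]
contact_force: [0.9, -0.5, -4.0]
grip_width: 0.578
time: 15.3
position: [0.4707, 0.0273, 0.1621]
orientation: [-0.877, 1.508, 1.337]
contact_force: [-0.7, 0.6, -3.3]
grip_width: 0.579
time: 15.55
position: [0.4695, 0.0276, 0.1633]
orientation: [-0.876, 1.509, 1.338]
contact_force: [-0.4, 0.4, -3.5]
grip_width: 0.581
M+ t 15.95 F [-0.33 -0.36 -4.12] tq about own y -0.3224 sd 0.04 down comp [-0.338  0.059 -0.939] pos [0.4698 0.0274 0.1622]
time: 16.58
position: [0.4646, 0.0286, 0.16]
orientation: [-1.249, 1.051, 0.823]
contact_force: [0.5, -0.7, -4.1]
grip_width: 0.577
time: 16.82
position: [0.4722, 0.0268, 0.1632]
orientation: [-1.252, 1.046, 0.816]
contact_force: [-0.4, -0.2, -3.4]
grip_width: 0.576
M- t 17.23 F [ 0.19  0.17 -3.86] tq about own y 0.3628 sd 0.03 down comp [ 0.338 -0.059 -0.939] pos [0.4699 0.0274 0.162 ]
```

The middle case is heavier than the left one yet gives less tilt torque, which suggests a loose ball. To confirm, I'll measure at about ±5°.

```bash
python3 -m inch '[{"slide":[0,0,0],"twist":[0.025,0.13,0],"gripper":4.5},{"slide":[0,0,0],"twist":[0.045,0.258,0],"gripper":4.5},{"slide":[0,0,0],"twist":[0.045,0.258,0],"gripper":4.5},{"slide":[0,0,0],"twist":[0.045,0.258,0],"gripper":4.5},{"slide":[0,0,0],"twist":[0.045,0.258,0],"gripper":4.5}]' && python3 tq.py M-5 && python3 tq.py M-5 && python3 -m inch '[{"slide":[0,0,0],"twist":[0.03,0.172,0],"gripper":4.5},{"slide":[0,0,0],"twist":[0.03,0.172,0],"gripper":4.5},{"slide":[0,0,0],"twist":[0.03,0.172,0],"gripper":4.5},{"slide":[0,0,0],"twist":[0.03,0.172,0],"gripper":4.5},{"slide":[0,0,0],"twist":[0.03,0.172,0],"gripper":4.5}]' && python3 -m inch '[{"slide":[0,0,0],"twist":[0,0,0],"gripper":4.5},{"slide":[0,0,0],"twist":[0,0,0],"gripper":4.5}]' && python3 tq.py M+5  && python3 tq.py M+5
```

```text
time: 17.85
position: [0.4686, 0.0278, 0.1618]
orientation: [-1.128, 1.226, 1.016]
contact_force: [-0.6, -0.2, -3.7]
grip_width: 0.579
M-5 t 18.25 F [ 0.11  0.07 -3.96] tq about own y 0.0488 sd 0.031 down comp [ 0.087 -0.015 -0.996] pos [0.4697 0.0274 0.1622]
M-5 t 18.65 F [ 0.12 -0.23 -4.  ] tq about own y 0.0452 sd 0.026 down comp [ 0.087 -0.015 -0.996] pos [0.4698 0.0274 0.1621]
time: 19.27
position: [0.4694, 0.0276, 0.1626]
orientation: [-1.035, 1.341, 1.145]
contact_force: [0.4, 0.6, -3.8]
grip_width: 0.579
time: 19.52
position: [0.4697, 0.0275, 0.1623]
orientation: [-1.034, 1.342, 1.146]
contact_force: [-0.1, -0.3, -4.0]
grip_width: 0.58
M+5 t 19.93 F [-0.3  -0.08 -3.82] tq about own y -0.0312 sd 0.028 down comp [-0.085  0.015 -0.996] pos [0.4698 0.0274 0.1621]
M+5 t 20.32 F [ 0.43  0.33 -3.82] tq about own y -0.038 sd 0.024 down comp [-0.085  0.015 -0.996] pos [0.4698 0.0274 0.1621]
```

At ±5° I measured ±0.041 Nm. A loose ball predicts 0.043 and a fixed one 0.088, so the middle case has the loose ball. I'll put it back and test the right one.

```bash
python3 -m inch '[{"slide":[0,0,-2],"twist":[-0.015,-0.087,0],"gripper":4.5},{"slide":[0,0,-6],"twist":[-0.015,-0.087,0],"gripper":4.5},{"slide":[0,0,-9.5],"twist":[-0.015,-0.087,0],"gripper":4.5},{"slide":[0,0,-10.7],"twist":[-0.015,-0.087,0],"gripper":4.5},{"slide":[0,0,-11.4],"twist":[-0.015,-0.087,0],"gripper":4.5}]' && python3 -m inch '[{"slide":[0,0,-0.3],"twist":[0,0,0],"gripper":4.5},{"slide":[0,0,-0.5],"twist":[0,0,0],"gripper":4.5},{"slide":[0,0,-0.65],"twist":[0,0,0],"gripper":4.5},{"slide":[0,0,-0.7],"twist":[0,0,0],"gripper":4.5},{"slide":[0,0,-0.7],"twist":[0,0,0],"gripper":4.5}]'; python3 - <<'E'
from h import *
s=r.read_state(); print(R.from_rotvec(s['orientation']).as_matrix().round(3),s['contact_force'])
E
```

```text
time: 20.95
position: [0.4702, 0.0274, 0.0481]
orientation: [-1.083, 1.284, 1.08]
contact_force: [1.2, -1.0, -4.4]
grip_width: 0.578
time: 21.58
position: [0.4704, 0.0274, 0.043]
orientation: [-1.084, 1.282, 1.079]
contact_force: [-5.2, -0.3, 11.1]
grip_width: 0.577
[[ 0.004 -0.985  0.171]
 [-0.001  0.171  0.985]
 [-1.    -0.004  0.   ]] [-5.1962833  -0.34663428 11.12279225]
```

```bash
python3 -m inch '[{"slide":[0,0,0],"twist":[0,0,0],"gripper":9.3},{"slide":[0,0,0],"twist":[0,0,0],"gripper":9.3},{"slide":[0,0,0],"twist":[0,0,0],"gripper":9.3},{"slide":[0,0,3],"twist":[0,0,0],"gripper":9.3},{"slide":[0,0,8],"twist":[0,0,0],"gripper":9.3}]' && python3 -m inch '[{"slide":[0,0,4],"twist":[0,0,0],"gripper":9.3},{"slide":[-1,-4,4],"twist":[0,0,0],"gripper":9.3},{"slide":[-2,-8,4],"twist":[0,0,0],"gripper":9.3},{"slide":[-3,-11.8,4],"twist":[0,0,0],"gripper":9.3},{"slide":[-3,-11.8,4],"twist":[0,0,0],"gripper":9.3}]' && python3 - <<'E'
from h import *
shot('side','side5.png');shot('top','top5.png');s=r.read_state(); print(s['contact_force'].round(2),s['position'].round(4))
a=cv2.imread('pics/side5.png')[140:340,220:420];b=cv2.imread('pics/top5.png')[200:320,235:415]
cv2.imwrite('pics/crop5.png',np.hstack([cv2.resize(a,(400,400),interpolation=cv2.INTER_CUBIC),cv2.copyMakeBorder(cv2.resize(b,(400,266),interpolation=cv2.INTER_CUBIC),0,134,0,0,0)]))
E
```

```text
time: 22.2
position: [0.4684, 0.0276, 0.1205]
orientation: [-1.08, 1.287, 1.084]
contact_force: [1.7, -0.0, -0.3]
grip_width: 1.001
time: 22.82
position: [0.4395, -0.0926, 0.1612]
orientation: [-1.08, 1.286, 1.077]
contact_force: [0.3, 0.1, 0.1]
grip_width: 0.999
[ 0.35 -0.48  0.14] [ 0.4397 -0.0905  0.161 ]
```

View pics/crop5.png

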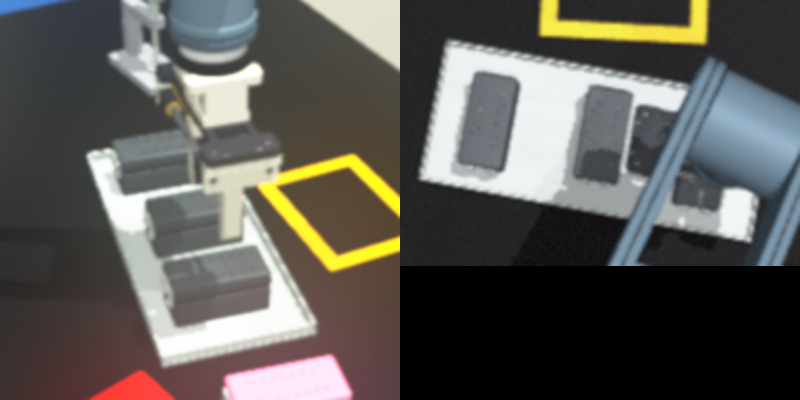

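The left and middle cases stand upright in their old places, and the gripper is over the right one. Same again here.

```bash
python3 -m inch '[{"slide":[0,0,-4],"twist":[0,0,0],"gripper":9.3},{"slide":[0,0,-8],"twist":[0,0,0],"gripper":9.3},{"slide":[0,0,-11],"twist":[0,0,0],"gripper":9.3},{"slide":[0,0,-11.8],"twist":[0,0,0],"gripper":9.3},{"slide":[0,0,-11.8],"twist":[0,0,0],"gripper":9.3}]' && python3 -m inch '[{"slide":[0,0,0],"twist":[0,0,0],"gripper":4.5},{"slide":[0,0,0],"twist":[0,0,0],"gripper":4.5},{"slide":[0,0,0],"twist":[0,0,0],"gripper":4.5},{"slide":[0,0,0],"twist":[0,0,0],"gripper":4.5},{"slide":[0,0,0],"twist":[0,0,0],"gripper":4.5}]' 50 && python3 -m inch '[{"slide":[0,0,2],"twist":[0,0,0],"gripper":4.5},{"slide":[0,0,5],"twist":[0,0,0],"gripper":4.5},{"slide":[0,0,9],"twist":[0,0,0],"gripper":4.5},{"slide":[0,0,12],"twist":[0,0,0],"gripper":4.5},{"slide":[0,0,12],"twist":[0,0,0],"gripper":4.5}]' && python3 -m inch '[{"slide":[0,0,0],"twist":[0,0,0],"gripper":4.5},{"slide":[0,0,0],"twist":[0,0,0],"gripper":4.5},{"slide":[0,0,0],"twist":[0,0,0],"gripper":4.5}]' && python3 tq.py R0
```

```text
time: 23.55
position: [0.44, -0.0899, 0.0432]
orientation: [-1.083, 1.284, 1.082]
contact_force: [0.6, 0.5, 0.2]
grip_width: 1.0
time: 24.18
position: [0.4399, -0.0906, 0.0434]
orientation: [-1.082, 1.284, 1.08]
contact_force: [-1.3, 0.8, 3.6]
grip_width: 0.576
time: 24.8
position: [0.4409, -0.0911, 0.1645]
orientation: [-1.085, 1.282, 1.077]
contact_force: [-0.1, 0.3, -4.8]
grip_width: 0.578
time: 25.18
position: [0.4392, -0.0903, 0.162]
orientation: [-1.081, 1.285, 1.082]
contact_force: [-0.3, 0.6, -4.1]
grip_width: 0.575
R0 t 25.57 F [ 0.15  0.19 -3.7 ] tq about own y 0.0143 sd 0.034 down comp [ 0.002  0.    -1.   ] pos [ 0.4398 -0.0906  0.1631]
```

```bash
python3 -m inch '[{"slide":[5.9,-1,0],"twist":[0,0,0],"gripper":4.5},{"slide":[11.8,-2,0],"twist":[0,0,0],"gripper":4.5},{"slide":[5.9,-1,0],"twist":[0,0,0],"gripper":4.5},{"slide":[0,0,0],"twist":[0,0,0],"gripper":4.5},{"slide":[0,0,0],"twist":[0,0,0],"gripper":4.5}]' && python3 -m inch '[{"slide":[0,0,0],"twist":[0,0,0],"gripper":4.5},{"slide":[0,0,0],"twist":[0,0,0],"gripper":4.5}]' && python3 -m inch '[{"slide":[5.9,-1,0],"twist":[0,0,0],"gripper":4.5},{"slide":[11.8,-2,0],"twist":[0,0,0],"gripper":4.5},{"slide":[5.9,-1,0],"twist":[0,0,0],"gripper":4.5},{"slide":[0,0,0],"twist":[0,0,0],"gripper":4.5},{"slide":[0,0,0],"twist":[0,0,0],"gripper":4.5}]' && python3 -m inch '[{"slide":[0,0,0],"twist":[0,0,0],"gripper":4.5},{"slide":[0,0,0],"twist":[0.03,0.172,0],"gripper":4.5},{"slide":[0,0,0],"twist":[0.06,0.345,0],"gripper":4.5},{"slide":[0,0,0],"twist":[0.06,0.345,0],"gripper":4.5},{"slide":[0,0,0],"twist":[0.06,0.345,0],"gripper":4.5}]' && python3 -m inch '[{"slide":[0,0,0],"twist":[0,0,0],"gripper":4.5},{"slide":[0,0,0],"twist":[0,0,0],"gripper":4.5}]' && python3 tq.py R+ && python3 -m inch '[{"slide":[0,0,0],"twist":[-0.03,-0.172,0],"gripper":4.5},{"slide":[0,0,0],"twist":[-0.06,-0.345,0],"gripper":4.5},{"slide":[0,0,0],"twist":[-0.09,-0.517,0],"gripper":4.5},{"slide":[0,0,0],"twist":[-0.12,-0.69,0],"gripper":4.5},{"slide":[0,0,0],"twist":[-0.12,-0.69,0],"gripper":4.5}]' && python3 -m inch '[{"slide":[0,0,0],"twist":[0,0,0],"gripper":4.5},{"slide":[0,0,0],"twist":[0,0,0],"gripper":4.5}]' && python3 tq.py R-
```

```text
time: 26.2
position: [0.4341, -0.0881, 0.1609]
orientation: [-1.076, 1.288, 1.088]
contact_force: [1.3, -0.1, -3.3]
grip_width: 0.576
time: 26.45
position: [0.4413, -0.0912, 0.164]
orientation: [-1.084, 1.283, 1.078]
contact_force: [-0.6, 0.2, -3.3]
grip_width: 0.575
time: 27.08
position: [0.4353, -0.0885, 0.1612]
orientation: [-1.077, 1.287, 1.087]
contact_force: [1.0, 1.4, -3.7]
grip_width: 0.579
time: 27.7
position: [0.4408, -0.0907, 0.163]
orientation: [-0.878, 1.507, 1.336]
contact_force: [-1.0, 0.3, -3.1]
grip_width: 0.578
time: 27.95
position: [0.4396, -0.0905, 0.1642]
orientation: [-0.877, 1.508, 1.336]
contact_force: [-0.1, -0.5, -3.1]
grip_width: 0.579
R+ t 28.35 F [ 0.    0.07 -3.58] tq about own y -0.3592 sd 0.028 down comp [-0.336  0.059 -0.94 ] pos [ 0.4398 -0.0906  0.1632]
time: 28.98
position: [0.4352, -0.0883, 0.161]
orientation: [-1.247, 1.048, 0.82]
contact_force: [0.7, -0.4, -3.9]
grip_width: 0.58
time: 29.22
position: [0.4418, -0.0916, 0.1642]
orientation: [-1.253, 1.045, 0.815]
contact_force: [-0.7, -0.7, -3.6]
grip_width: 0.578
R- t 29.62 F [-0.04  0.06 -3.43] tq about own y 0.4016 sd 0.032 down comp [ 0.339 -0.059 -0.939] pos [ 0.4399 -0.0905  0.163 ]
```

```bash
python3 -m inch '[{"slide":[0,0,0],"twist":[0.025,0.13,0],"gripper":4.5},{"slide":[0,0,0],"twist":[0.045,0.258,0],"gripper":4.5},{"slide":[0,0,0],"twist":[0.045,0.258,0],"gripper":4.5},{"slide":[0,0,0],"twist":[0.045,0.258,0],"gripper":4.5},{"slide":[0,0,0],"twist":[0.045,0.258,0],"gripper":4.5}]' && python3 tq.py R-5 && python3 tq.py R-5 && python3 -m inch '[{"slide":[0,0,0],"twist":[0.03,0.172,0],"gripper":4.5},{"slide":[0,0,0],"twist":[0.03,0.172,0],"gripper":4.5},{"slide":[0,0,0],"twist":[0.03,0.172,0],"gripper":4.5},{"slide":[0,0,0],"twist":[0.03,0.172,0],"gripper":4.5},{"slide":[0,0,0],"twist":[0.03,0.172,0],"gripper":4.5}]' && python3 -m inch '[{"slide":[0,0,0],"twist":[0,0,0],"gripper":4.5},{"slide":[0,0,0],"twist":[0,0,0],"gripper":4.5}]' && python3 tq.py R+5  && python3 tq.py R+5
```

```text
time: 30.25
position: [0.4388, -0.0901, 0.1628]
orientation: [-1.128, 1.224, 1.014]
contact_force: [-0.4, 0.6, -3.7]
grip_width: 0.577
R-5 t 30.65 F [-0.13 -0.12 -3.74] tq about own y 0.1194 sd 0.027 down comp [ 0.089 -0.015 -0.996] pos [ 0.4397 -0.0906  0.1633]
R-5 t 31.05 F [ 0.09 -0.4  -3.87] tq about own y 0.1049 sd 0.018 down comp [ 0.089 -0.015 -0.996] pos [ 0.4398 -0.0906  0.1631]
time: 31.68
position: [0.4394, -0.0904, 0.1636]
orientation: [-1.036, 1.34, 1.143]
contact_force: [-0.1, -0.0, -3.2]
grip_width: 0.578
time: 31.92
position: [0.4397, -0.0906, 0.1633]
orientation: [-1.035, 1.341, 1.144]
contact_force: [-1.3, -0.1, -3.4]
grip_width: 0.575
R+5 t 32.33 F [ 0.61 -0.3  -3.57] tq about own y -0.0811 sd 0.034 down comp [-0.083  0.015 -0.996] pos [ 0.4398 -0.0906  0.1631]
R+5 t 32.73 F [ 0.06 -0.14 -3.67] tq about own y -0.0837 sd 0.031 down comp [-0.083  0.015 -0.996] pos [ 0.4398 -0.0906  0.1631]
```

The right case gives ±0.097 Nm, exactly what a fixed ball predicts, so the middle case is the loose one. I'll put the right case back.

```bash
python3 -m inch '[{"slide":[0,0,-2],"twist":[-0.015,-0.085,0],"gripper":4.5},{"slide":[0,0,-6],"twist":[-0.015,-0.085,0],"gripper":4.5},{"slide":[0,0,-9.5],"twist":[-0.015,-0.085,0],"gripper":4.5},{"slide":[0,0,-10.7],"twist":[-0.015,-0.085,0],"gripper":4.5},{"slide":[0,0,-11.4],"twist":[-0.015,-0.085,0],"gripper":4.5}]' && python3 -m inch '[{"slide":[0,0,-0.3],"twist":[0,0,0],"gripper":4.5},{"slide":[0,0,-0.5],"twist":[0,0,0],"gripper":4.5},{"slide":[0,0,-0.65],"twist":[0,0,0],"gripper":4.5},{"slide":[0,0,-0.75],"twist":[0,0,0],"gripper":4.5},{"slide":[0,0,-0.75],"twist":[0,0,0],"gripper":4.5}]'
```

```text
time: 33.35
position: [0.4401, -0.0907, 0.0491]
orientation: [-1.083, 1.284, 1.08]
contact_force: [-0.3, 0.2, -3.8]
grip_width: 0.58
time: 33.98
position: [0.4405, -0.0908, 0.0434]
orientation: [-1.084, 1.283, 1.079]
contact_force: [-2.6, 1.5, 12.6]
grip_width: 0.578
```

Landed (12.6 N up). I'll release it and go back to the middle case.

```bash
python3 -m inch '[{"slide":[0,0,0],"twist":[0,0,0],"gripper":9.3},{"slide":[0,0,0],"twist":[0,0,0],"gripper":9.3},{"slide":[0,0,0],"twist":[0,0,0],"gripper":9.3},{"slide":[0,0,3],"twist":[0,0,0],"gripper":9.3},{"slide":[0,0,8],"twist":[0,0,0],"gripper":9.3}]' && python3 -m inch '[{"slide":[0,0,4],"twist":[0,0,0],"gripper":9.3},{"slide":[1,4,4],"twist":[0,0,0],"gripper":9.3},{"slide":[2,8,4],"twist":[0,0,0],"gripper":9.3},{"slide":[3,11.8,4],"twist":[0,0,0],"gripper":9.3},{"slide":[3,11.8,4],"twist":[0,0,0],"gripper":9.3}]' && python3 - <<'E'
from h import *
shot('side','side6.png');shot('top','top6.png');s=r.read_state(); print(s['contact_force'].round(2),s['position'].round(4))
a=cv2.imread('pics/side6.png')[140:340,220:420];b=cv2.imread('pics/top6.png')[200:320,235:415]
cv2.imwrite('pics/crop6.png',np.hstack([cv2.resize(a,(400,400),interpolation=cv2.INTER_CUBIC),cv2.copyMakeBorder(cv2.resize(b,(400,266),interpolation=cv2.INTER_CUBIC),0,134,0,0,0)]))
E
```

```text
time: 34.6
position: [0.4385, -0.09, 0.1211]
orientation: [-1.079, 1.286, 1.084]
contact_force: [1.5, -1.2, 0.0]
grip_width: 0.993
time: 35.22
position: [0.4699, 0.0295, 0.1615]
orientation: [-1.085, 1.282, 1.083]
contact_force: [0.2, -0.4, 0.4]
grip_width: 0.999
[-0.13  0.88  0.53] [0.4696 0.0275 0.1614]
```

View pics/crop6.png

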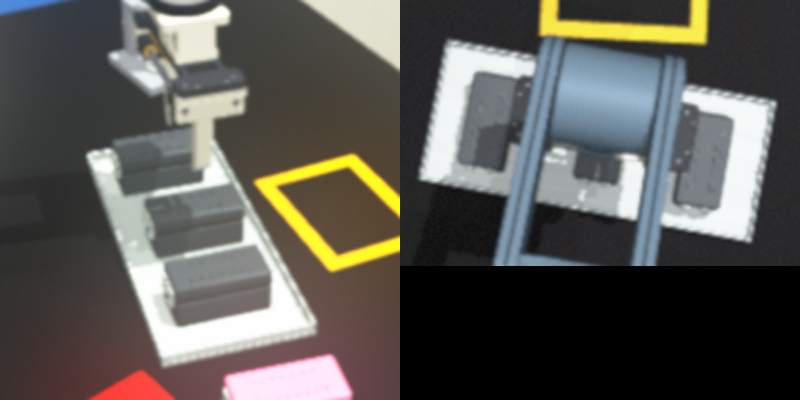

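All three cases stand upright and the gripper is over the middle one. I'll grip it and lift.

```bash
python3 -m inch '[{"slide":[0,0,-4],"twist":[0,0,0],"gripper":9.3},{"slide":[0,0,-8],"twist":[0,0,0],"gripper":9.3},{"slide":[0,0,-11],"twist":[0,0,0],"gripper":9.3},{"slide":[0,0,-11.8],"twist":[0,0,0],"gripper":9.3},{"slide":[0,0,-11.8],"twist":[0,0,0],"gripper":9.3}]' && python3 -m inch '[{"slide":[0,0,0],"twist":[0,0,0],"gripper":4.5},{"slide":[0,0,0],"twist":[0,0,0],"gripper":4.5},{"slide":[0,0,0],"twist":[0,0,0],"gripper":4.5},{"slide":[0,0,0],"twist":[0,0,0],"gripper":4.5},{"slide":[0,0,0],"twist":[0,0,0],"gripper":4.5}]' 50 && python3 -m inch '[{"slide":[0,0,2],"twist":[0,0,0],"gripper":4.5},{"slide":[0,0,5],"twist":[0,0,0],"gripper":4.5},{"slide":[0,0,9],"twist":[0,0,0],"gripper":4.5},{"slide":[0,0,13],"twist":[0,0,0],"gripper":4.5},{"slide":[0,0,15],"twist":[0,0,0],"gripper":4.5}]' && python3 -m inch '[{"slide":[3,-0.5,0],"twist":[0,0,0],"gripper":4.5},{"slide":[8,-1.2,0],"twist":[0,0,0],"gripper":4.5},{"slide":[13,-2,0],"twist":[0,0,0],"gripper":4.5},{"slide":[18,-2.7,0],"twist":[0,0,0],"gripper":4.5},{"slide":[19.7,-3,0],"twist":[0,0,0],"gripper":4.5}]' && python3 -m inch '[{"slide":[0,0,0],"twist":[0,0,0],"gripper":4.5},{"slide":[0,0,0],"twist":[0,0,0],"gripper":4.5},{"slide":[0,0,0],"twist":[0,0,0],"gripper":4.5},{"slide":[0,0,0],"twist":[0,0,0],"gripper":4.5},{"slide":[0,0,0],"twist":[0,0,0],"gripper":4.5}]' && python3 - <<'E'
from h import *
shot('side','side7.png');shot('top','top7.png');s=r.read_state(); print(s['time'],s['contact_force'].round(2),s['position'].round(4),s['grip_width'],s['qvel'].round(4),R.from_rotvec(s['orientation']).as_matrix()[:,0].round(4))
E
```

```text
time: 35.95
position: [0.4698, 0.0267, 0.0437]
orientation: [-1.082, 1.285, 1.08]
contact_force: [0.2, -0.3, 0.0]
grip_width: 0.997
time: 36.58
position: [0.4699, 0.0275, 0.0439]
orientation: [-1.083, 1.284, 1.08]
contact_force: [-0.8, 0.2, 2.5]
grip_width: 0.58
time: 37.2
position: [0.47, 0.0275, 0.1952]
orientation: [-1.083, 1.283, 1.079]
contact_force: [-0.4, 0.5, -5.5]
grip_width: 0.578
time: 37.83
position: [0.6685, -0.003, 0.1915]
orientation: [-1.081, 1.285, 1.082]
contact_force: [-1.2, 0.4, -4.5]
grip_width: 0.579
time: 38.45
position: [0.6665, -0.0025, 0.194]
orientation: [-1.083, 1.284, 1.08]
contact_force: [-0.9, -1.0, -3.8]
grip_width: 0.581
38.55 [-0.27 -0.02 -3.91] [ 0.6667 -0.0025  0.1939] 0.5769348164642758 [-0.0003  0.0044 -0.0028 -0.0018 -0.0013  0.001 ] [ 0.0023 -0.     -1.    ]
```

View pics/side7.png

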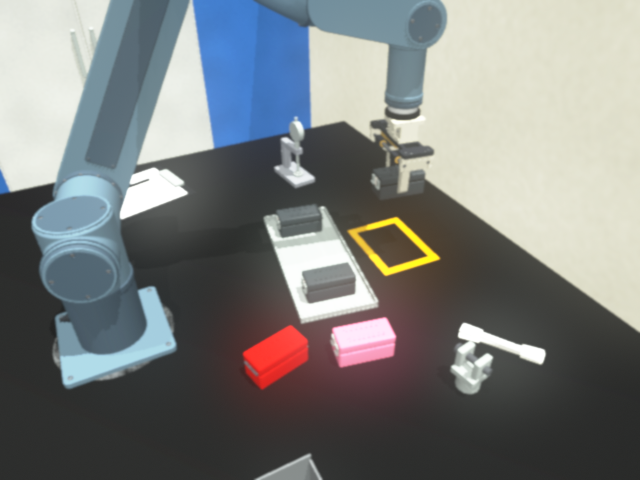

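View pics/top7.png

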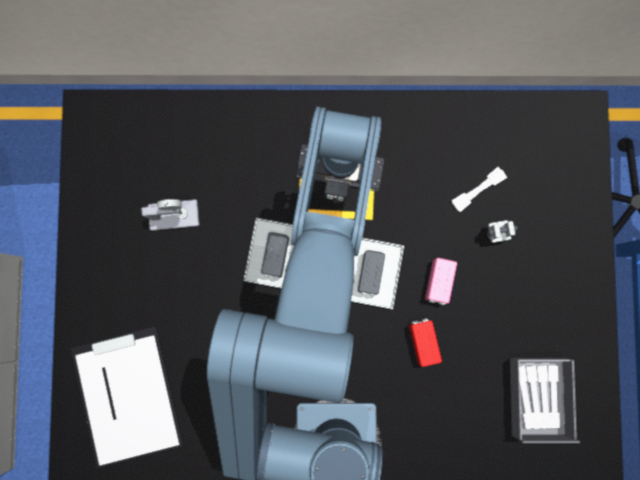

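The middle case is held level at (398,181) in the side view, over the tape's centre. The other two stand upright at (299,220) and (328,282), and the gauge, clevis and specimens have not moved. I'll let the arm settle, then hand in.

```bash
python3 -m inch '[{"slide":[0,0,0],"twist":[0,0,0],"gripper":4.5},{"slide":[0,0,0],"twist":[0,0,0],"gripper":4.5},{"slide":[0,0,0],"twist":[0,0,0],"gripper":4.5},{"slide":[0,0,0],"twist":[0,0,0],"gripper":4.5},{"slide":[0,0,0],"twist":[0,0,0],"gripper":4.5}]' && python3 -c "
from h import *
print(r.read_state()['qvel'].round(4)); print(r.hand_in())"
```

```text
time: 39.17
position: [0.6668, -0.0026, 0.1936]
orientation: [-1.082, 1.284, 1.08]
contact_force: [0.7, 0.4, -3.2]
grip_width: 0.579
[ 0.0015 -0.0007  0.0001  0.0003  0.0003 -0.0003]
the job is handed in; nothing more can be done
None
```

The loose ball is in the **middle** case. I handed the job in at about 39 s with that case held out over the taped rectangle; no verdict comes back.

I lifted the left, middle and right cases in that order. Each got four 12 cm strokes along its length at about 0.5 m/s, then a tilt each way to read the wrist torque, and went back on the tray.

**How I found it:** I judged by wrist torque when tilting the case, because the shake itself gave no usable reading.

| Case | Weight | Torque at ±20° | Torque at ±5° | Result |
|---|---|---|---|---|
| Left | 3.2 N | ±0.37 Nm | not measured | fixed |
| Middle | 4.0 N | ±0.34 Nm | ±0.041 Nm (loose predicts 0.043, fixed 0.088) | loose |
| Right | 3.6 N | ±0.38 Nm | ±0.097 Nm (fixed predicts 0.097) | fixed |

The left case rests on its ±20° ratio alone. The effective lever arms at ±20° did not agree exactly: 0.34 m for the left case, 0.31 m for the right, and 0.29 m for the middle if loose. That is roughly within the noise.

**Last checks:**
- **Held case:** it is level and still at (0.667, -0.003), about 0.15 m above the bench, centred on the tape and gripped at 50 N.
- **Other cases:** the pictures show the left and right cases upright on the tray.
- **Bystanders:** the gauge, clevis and specimens are where they started.
- **Disagreements:** none in these last checks.

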